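Take the wing cap off the burnisher's spindle

ROBOT

A 6-joint arm with a two-finger parallel gripper is mounted at the origin on the work surface. World frame = base frame: x ahead of the robot, y to its left, z up, the work surface at z = 0. Lengths are in mm, angles in degrees, forces in N, time in s.
With the tool pointing down it reaches from about 250 to 725 mm from the base axis. Payload 9.7 kg.
Tool frame: the origin (TCP) lies midway between the tips of the shut fingers; the grasp point (between the pads) lies 19 mm behind it (pinch_z is the distance from the TCP to the grasp point, in mm); y points along the fingers, z is the direction in which the jaws open and shut, and the axes are right-handed (so a half turn about y gives the same grasp; the last joint's range is limited). The gripper opens to 85 mm and grips with 20 to 120 N. Pads are 22 mm wide; open, the fingers measure 114 mm over their backs; the gripper's body (76 mm by 85 mm) begins 54 mm behind the grasp point. The pads swing forward as they close: fully open they stand 13 mm farther back than shut.
Start: joints at [-74.542, 4.979, 10.078, 95.1, 0, 90], TCP at [146.594, -530.101, 231.284] pointing down, gripper open.
Joint ranges: [-179.16, 179.16], [-48.56, 103.87], [-65.8, 70.77], [-126.05, 130.52], [-82.76, 87.17], [-180, 180]. Speed limits (degrees/s): [127.2, 127.2, 147.25, 180, 180, 180].

INTERFACE

Orientations are given as [roll, pitch, yaw] about the fixed x, y, z axes, in that order (R = Rz(yaw) Ry(pitch) Rx(roll)).
In Python, from workcell import get_state, read_camera, get_calibration, sign_off, pinch_z gives the robot as it stands.
- The arm moves only by the shell command python3 -m inch 'ROWS' [OPENING] [FORCE]. ROWS is JSON, a list of rows, each a list of 2 entries, a list of its own where there are three numbers: the shift along the tool's x, y, z in units of 40 mm (1.0 is 40 mm), then the turn, a rotation vector about the tool's x, y, z in degrees. A call has exactly 5 rows; each row is the pose to reach, as a shift and turn from the pose commanded when the call began, along the tool's axes at that moment; what a row does not reach only later rows make up. A row lasts 1/10 s, in which the tool goes at most 50 mm and 8.59 degrees, less where a joint would pass 70% of its speed; a pose out of reach is approached as far as the arm can. A call with a gripper value outside its range is refused whole. OPENING is the opening, from 0 (shut) to 1 (fully open), set as the call begins (- or left out, the last holds). The fingers move at their own pace and stop on an object; FORCE is the grip in N (left out, the last holds). Time passes only in rows, so rows that repeat a pose let the fingers close, or fill a call up. It gives the time, the measured TCP pose, the force and the opening at its end, in the units of the state.
- get_state(): the state, without advancing time (a new reading comes with each control period).
- read_camera(name): name is "scene" or "top" or "wrist"; returns (picture, depth): 384x512x3 uint8, blue, green, red; 384x512 float32, mm along the optical axis (not along the pixel's ray), 0 where there is no reading.
- get_calibration(name): a dict with "vertical_fov" (degrees; the focal length in pixels is half the picture's height over the tangent of half this angle, whatever the lens; pixels are square), "cx", "cy" (the principal point, pixels), "pose" (4x4, takes a point from camera to world coordinates); the wrist camera has in their place "hand_eye" (4x4, takes a point from camera to tool coordinates, whose origin is the TCP and whose axes are the tool frame's). Camera axes: x right, y up, looking along -z (the intrinsics and any distortion apply to the point x, -y, -z); pixel columns grow to the right and rows downward; lengths in mm; the calibration is good to about 2 mm. A picture is of the moment at which its call begins: read the wrist's pose just before it. get_calibration takes no time and is no camera call.
- sign_off(): hands the job in, once; it reports no verdict.
The state is a dict: "time": time; "joints": joint angles; "joint_velocities": joint speeds; "joint_efforts": joint torques, N m; "tcp_pos": TCP position; "tcp_rot": TCP orientation; "force": force on the tool from outside, world axes, zero at the start; "ft_torque": the same for the moment, N m; "gripper_width": finger opening in mm.
Only numpy, scipy, OpenCV 4.12 (cv2) and the standard library are available. Lean on these libraries where they do the work, as an engineer would, in place of code of your own. Each camera call takes 0.05 s, during which the arm holds its last target.

TASK

Slide the burnisher's clear guard all the way aside along its rail, then loosen the wing cap on the spindle: nobody knows whether this one has an ordinary or a reverse thread, so you will have to try which way it gives. Lift the cap off and finish while holding it still in the gripper, about 10 cm above where it sat, with the cap touching nothing else. Leave the stone, the tin and the shoe last where they are.

Things in the scene. Friction and masses are not known exactly. Their poses are not given: they have to be found in the camera images.
- machine: Bench burnisher, fixed; place and yaw vary. Origin on the table under its vertical spindle, z up. Grey base 160 (x) by 400 mm (y), 60 mm high; motor housing at its -y end (y -190 to -105 mm, top 127 mm). On the spindle a fixed wooden wheel, diameter 84 mm, top at 87 mm. Steel guard rail along y at x = +69 mm, 14 mm wide, top 152 mm, y -62 to +197 mm.
- spindle (a point): Point on the spindle axis at the top face of the wheel, 87 mm above the table, where the cap's underside sits. A threaded steel neck, diameter 37 mm, rises 17 mm above it inside the cap. Axes as the machine.
- cap: Loose aluminium wing cap, about 0.13 kg. Origin: centre of its underside. Round skirt, diameter 52 mm, 24 mm tall, with a wing bar on top (see cap_bar). Starts screwed on, bar along the machine's x. Quick thread: one way it stops dead within 10 degrees; the other way it turns freely without rising and is free to lift straight up when turned 50 to 70 degrees (stops at about 75).
- cap_bar (a point): Centre of the wing bar's top edge, 54 mm above the cap's underside, on the axis. The bar is 50 mm long (cap's x), 14 mm thick (cap's y) and 30 mm tall, standing on the skirt's flat top (its foot 24 mm above the underside). Which way loosens the cap, anticlockwise or clockwise from above, differs from start to start and cannot be seen.
- guard (a joint): Sliding clear plastic guard over the cap: 0 = over the spindle, grows as it slides to the machine's +y, 0.14 m = fully aside (end stop). Starts at 0 to 0.03. About 1.5 N of friction; stays where it is left. Plate 100 mm (x) by 92 mm (y), underside 153 mm and top 158 mm above the table, centred on the spindle at 0.
- guard_fin (a point): Centre of the top edge of the black upright fin on the guard, by which it is pushed or pinched: 34 mm long (machine's x), 12 mm thick (machine's y), 34 mm tall (158 to 192 mm above the table). It lies at the machine's y = 34 mm + guard value. Axes as the machine.
- stone: Bystander: grey sharpening stone 70 x 160 x 28 mm lying behind the machine. Origin: centre of its underside.
- tin: Bystander: round tin, diameter 72 mm, 50 mm tall, behind the machine. Origin: centre of its underside.
- last: Bystander: metal shoe last, about 205 x 72 mm, 68 mm tall at the heel, beyond the motor end of the machine. Origin: on the table under its middle.

How it is judged:
By the outcome, as a careful person would: the job done as asked, in the order asked, and still so for the second after the job is handed in, while the arm keeps its last pose, push and grip.
It also fails if it takes over 72 s, if anything falls off the work surface, if the arm or the gripper's body presses on something with over 40 N, if the wrist force passes 120 N, or if a joint passes its speed limit or range.

## Working session

There is one attempt and no reset: what is moved stays moved. The work goes in short steps, Python scripts to look and compute and a shell command to move; the robot and the scene stay as the last step left them, time stands still between calls to the robot, and variables do not carry over. Pictures are saved under pics/ and viewed, and the job is handed in when it is done.

```bash
ls; mkdir -p pics; python3 - <<'E'
from workcell import *
import cv2,numpy as np
print(get_state()); print(pinch_z)
for n in ["scene","top","wrist"]:
    p,d=read_camera(n); cv2.imwrite(f"pics/{n}0.png",p); np.save(f"pics/{n}0.npy",d); print(n,get_calibration(n), (d>0).mean())
E
```

```text
pics
{'time': 0.0, 'joints': array([-7.45423570e+01,  5.01250799e+00,  1.00348983e+01,  9.50998139e+01,
        1.23337126e-03,  9.00000309e+01]), 'joint_velocities': array([ 0.0033916 ,  0.05520511, -0.03762172, -0.02606327,  0.10506213,
        0.03360429]), 'joint_efforts': array([-1.10144963e-03, -5.20388889e+01,  4.64801931e+01,  1.62198994e-02,
        1.86946863e-05,  5.85488436e-06]), 'tcp_pos': array([ 146.53469512, -529.88493616,  230.57354108]), 'tcp_rot': array([-9.00774236e+01,  1.23332833e-03, -1.64542390e+02]), 'force': array([ 0.04403494, -1.22138858, -0.39881381]), 'ft_torque': array([-0.00365147, -0.03943942, -0.02366577]), 'gripper_width': 85.39175040072142}
18.700000000000003
scene {'vertical_fov': 51.29090792110733, 'cx': 260.7015591907085, 'cy': 191.1659952894672, 'pose': array([[-7.91984576e-01, -4.28962602e-01,  4.34455426e-01,
         9.78007270e+02],
       [ 6.10150489e-01, -5.30637665e-01,  5.88336680e-01,
         4.11598563e+02],
       [-2.18360199e-02,  7.31036767e-01,  6.81988587e-01,
         7.09234870e+02],
       [ 0.00000000e+00,  0.00000000e+00
[... 292 characters left out ...]
 1.80189428e-02,
        -7.39551674e+01],
       [ 1.95121836e-02,  7.02282581e-02,  9.97340096e-01,
         9.11121807e+02],
       [ 0.00000000e+00,  0.00000000e+00,  0.00000000e+00,
         1.00000000e+00]])} 0.9959818522135416
wrist {'vertical_fov': 65.69672311711827, 'cx': 255.68367211148637, 'cy': 190.02337513427517, 'hand_eye': array([[-3.80772538e-04, -9.56077550e-01, -2.93113583e-01,
        -7.31426190e+01],
       [-2.36333837e-04,  2.93113683e-01, -9.56077567e-01,
        -1.43134431e+02],
       [ 9.99999900e-01, -2.94775423e-04, -3.37563117e-04,
        -1.34043336e+00],
       [ 0.00000000e+00,  0.00000000e+00,  0.00000000e+00,
         1.00000000e+00]])} 0.9960734049479166
```

View pics/top0.png

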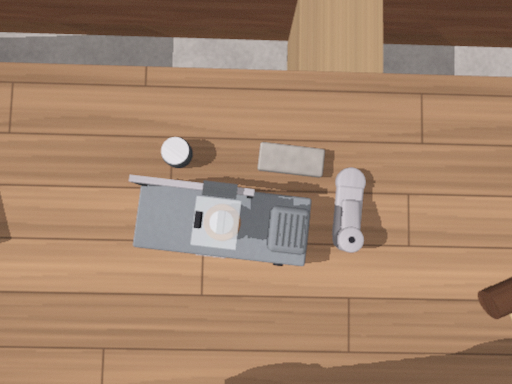

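View pics/scene0.png

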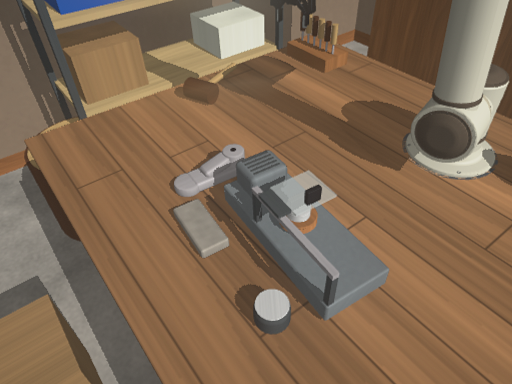

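The top view shows the machine with its x roughly along world x. The rail is on the far side at (130,180)–(250,192), the fin at (198,219), the plate at about (216,223), and the motor at (288,230). Next I'll measure by depth.

```bash
cat > h.py <<'E'
import numpy as np,cv2
from workcell import *
def cloud(n,d,pose=None):
    c=get_calibration(n); f=192/np.tan(np.radians(c["vertical_fov"]/2))
    v,u=np.mgrid[0:384,0:512]
    P=np.stack([(u-c["cx"])/f*d,-(v-c["cy"])/f*d,-d],-1)
    T=c["pose"] if pose is None else pose
    W=P@T[:3,:3].T+T[:3,3]; W[d<=0]=np.nan
    return W
def ray(n,u,v,z,pose=None):
    c=get_calibration(n); f=192/np.tan(np.radians(c["vertical_fov"]/2))
    T=c["pose"] if pose is None else pose
    r=T[:3,:3]@np.array([(u-c["cx"])/f,-(v-c["cy"])/f,-1]); o=T[:3,3]
    return o+r*(z-o[2])/r[2]
E
python3 - <<'E'
from h import *
p=cv2.imread("pics/top0.png");d=np.load("pics/top0.npy");W=cloud("top",d);z=W[...,2]
print("table z",np.nanmedian(z[300:370,150:400]))
for (a,b) in [(40,80),(110,135),(140,165),(180,200)]:
    m=((z>a)&(z<b)).astype(np.uint8); m[:, :120]=0;m[:,330:]=0;m[:130]=0;m[280:]=0
    n,l,s,c=cv2.connectedComponentsWithStats(m)
    for i in range(1,n):
        if s[i,4]>25:
            q=W[l==i]; r=cv2.minAreaRect(q[:,:2].astype(np.float32)); print(a,b,s[i],c[i].round(1),np.nanmean(q,0).round(1),r)
cv2.imwrite("pics/crop0.png",cv2.resize(p[140:280,120:330],None,fx=3.5,fy=3.5,interpolation=cv2.INTER_CUBIC))
E
```

```text
table z 0.4764785103809004
40 80 [162 137  29  29 639] [175.6 150.4] [727.9  93.6  49.4] ((727.5473022460938, 93.44903564453125), (66.58350372314453, 65.95750427246094), 87.94515228271484)
40 80 [ 133  183  179   83 7094] [210.  223.5] [557.4   6.2  60. ] ((559.8798828125, -22.504440307617188), (399.7380676269531, 165.65277099609375), 84.38884735107422)
110 135 [ 268  205   43   50 1782] [288.8 229.5] [ 548.2 -168.1  126.1] ((548.239990234375, -169.5074462890625), (84.98535919189453, 99.82971954345703), 84.39448547363281)
140 165 [ 129  174  126   25 1051] [196.  185.6] [634.8  28.5 156.4] ((634.6625366210938, 38.09961700439453), (259.3114929199219, 30.299537658691406), 84.2221450805664)
140 165 [ 191  196   51   53 2068] [217.  222.3] [560.3 -17.  158.2] ((560.947998046875, -14.639484405517578), (91.96807861328125, 99.98974609375), 84.49713897705078)
180 200 [194 211   8  17 111] [197.6 219.1] [565.7  18.4 191.5] ((565.9871826171875, 18.837066650390625), (11.822427749633789, 32.528663635253906), 84.55223846435547)
```

View pics/crop0.png

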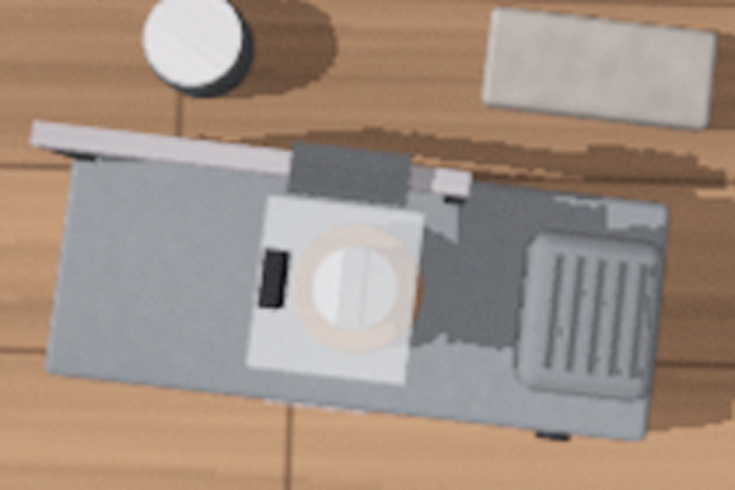

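```bash
cat >> h.py <<'E'
from scipy.spatial.transform import Rotation as Rn
O=np.array([560.1,-22.5]); YAW=-5.6
def rot(s): return Rn.from_euler("xyz",s["tcp_rot"],degrees=True).as_matrix()
def plan(target,yaw=None):
    """tool-units shift & turn to reach world TCP target"""
    s=get_state();R=rot(s);t=R.T@(np.array(target)-s["tcp_pos"])
    print("t",round(s["time"],2),"pos",s["tcp_pos"].round(1),"rot",s["tcp_rot"].round(2),"j",s["joints"].round(1),"F",s["force"].round(1),"w",round(s["gripper_width"],1))
    print("shift units",(t/40).round(3))
    if yaw is not None:
        Rt=Rn.from_euler("xyz",[-90,0,yaw],degrees=True).as_matrix()
        print("turn",np.degrees(Rn.from_matrix(R.T@Rt).as_rotvec()).round(2))
def mw(x,y,z):
    a=np.radians(YAW);return np.array([O[0]+x*np.cos(a)-y*np.sin(a),O[1]+x*np.sin(a)+y*np.cos(a),z])
E
python3 -m inch '[[[-1,0,-0.75],[0,0,0]],[[-2,0,-1.5],[0,4,0]],[[-3,0,-2.25],[0,8,0]],[[-4,0,-3],[0,12,0]],[[-5,0,-3.75],[0,16,0]]]'
python3 -c "
from h import *
print(mw(0,42,240)); plan(mw(0,42,240),-5.6); plan(mw(0,42,240),174.4)"
```

```text
time: 0.65
tcp_pos: [300.0, -330.5, 231.2]
tcp_rot: [-90.0, 0.0, 179.3]
force: [1.2, -0.3, -0.7]
gripper_width: 85.4
[564.19848179  19.2995508  240.        ]
t 0.65 pos [ 300.  -330.5  231.2] rot [-9.0000e+01  1.0000e-02  1.7926e+02] j [-47.8  -9.1  -3.6  95.5   0.  133. ] F [ 1.2 -0.3 -0.7] w 85.4
shift units [-6.491 -0.22  -8.83 ]
turn [-1.0000e-02 -1.7514e+02  1.0000e-02]
t 0.65 pos [ 300.  -330.5  231.2] rot [-9.0000e+01  1.0000e-02  1.7926e+02] j [-47.8  -9.1  -3.6  95.5   0.  133. ] F [ 1.2 -0.3 -0.7] w 85.4
shift units [-6.491 -0.22  -8.83 ]
turn [-0.    4.86 -0.01]
```

```bash
python3 -m inch '[[[-0.65,-0.1,-0.88],[0,-8.4,0]],[[-1.3,-0.2,-1.76],[0,-16.8,0]],[[-1.95,-0.2,-2.64],[0,-25.2,0]],[[-2.6,-0.2,-3.52],[0,-33.6,0]],[[-3.25,-0.2,-4.4],[0,-42,0]]]'
python3 -c "
from h import *
plan(mw(0,42,240),-5.6)"
```

```text
time: 1.15
tcp_pos: [431.8, -155.7, 239.3]
tcp_rot: [-90.0, 0.0, -138.2]
force: [0.7, -1.0, 0.2]
gripper_width: 85.6
t 1.15 pos [ 431.8 -155.7  239.3] rot [-8.9990e+01  1.0000e-02 -1.3819e+02] j [-19.8  -7.2  -1.1  96.2  -0.  118.4] F [ 0.7 -1.   0.2] w 85.6
shift units [-5.385 -0.018 -1.055]
turn [-1.0000e-02 -1.3259e+02  1.0000e-02]
```

```bash
python3 -m inch '[[[-0.8,0,-0.15],[0,-8.4,0]],[[-1.6,0,-0.3],[0,-16.8,0]],[[-2.4,0,-0.45],[0,-25.2,0]],[[-3.2,0,-0.6],[0,-33.6,0]],[[-4,0,-0.8],[0,-42,0]]]'
python3 -m inch '[[[0,0,0],[0,-8.4,0]],[[0,0,0],[0,-16.8,0]],[[0,0,0],[0,-25.2,0]],[[0,0,0],[0,-33.6,0]],[[0,0,0],[0,-42,0]]]'
python3 -m inch '[[[0,0,0],[0,-8.4,0]],[[0,0,0],[0,-16.8,0]],[[0,0,0],[0,-25.2,0]],[[0,0,0],[0,-33.6,0]],[[0,0,0],[0,-42,0]]]'
python3 - <<'E'
from h import *
plan(mw(0,42,240),-5.6)
s=get_state();T=np.eye(4);T[:3,:3]=rot(s);T[:3,3]=s["tcp_pos"]
p,d=read_camera("wrist");cv2.imwrite("pics/w1.png",p);P=T@get_calibration("wrist")["hand_eye"]
W=cloud("wrist",d,P);z=W[...,2]
for (a,b) in [(120,135),(148,165),(180,200)]:
    m=((z>a)&(z<b)).astype(np.uint8)
    n,l,st,c=cv2.connectedComponentsWithStats(m)
    for i in range(1,n):
        if st[i,4]>150:
            q=W[l==i]; print(a,b,st[i],np.nanmean(q,0).round(1),cv2.minAreaRect(q[:,:2].astype(np.float32)))
E
```

```text
time: 1.65
tcp_pos: [530.4, -26.3, 239.0]
tcp_rot: [-90.0, -0.0, -96.2]
force: [0.7, -0.3, 0.7]
gripper_width: 85.4
time: 2.15
tcp_pos: [529.7, -27.5, 239.0]
tcp_rot: [-90.0, 0.0, -54.2]
force: [0.3, -0.4, -0.2]
gripper_width: 85.1
time: 2.65
tcp_pos: [529.7, -27.6, 239.0]
tcp_rot: [-90.0, 0.0, -12.2]
force: [-0.4, 0.2, -0.2]
gripper_width: 85.5
t 2.65 pos [529.7 -27.6 239. ] rot [-9.001e+01  3.000e-02 -1.220e+01] j [-3.   2.5  8.3 95.9 -0.   9.2] F [-0.4  0.2 -0.2] w 85.5
shift units [ 0.596 -0.025  1.327]
turn [ 0.   -6.6  -0.03]
120 135 [  64  181   99   99 6704] [ 536.2 -165.5  127.2] ((545.3897094726562, -165.9285125732422), (81.08820343017578, 95.29386901855469), 84.44429779052734)
120 135 [460 252  28  14 231] [641.9 160.1 126.9] ((645.7064208984375, 162.35455322265625), (15.47289752960205, 13.175674438476562), 86.693603515625)
148 165 [  217   163   123   125 11752] [554.  -14.6 158.6] ((559.4169921875, -12.18552017211914), (92.28244018554688, 101.06573486328125), 84.4699935913086)
148 165 [ 398  267  105   25 1576] [642.2 128.6 152.1] ((643.3626098632812, 125.76214599609375), (90.02787017822266, 16.368717193603516), 85.24615478515625)
148 165 [ 211  280  140   43 3086] [624.9 -24.1 160.4] ((626.021484375, -25.532440185546875), (126.37265014648438, 31.901281356811523), 84.409423828125)
180 200 [320 218  22  50 920] [561.5  20.9 190.8] ((564.1033325195312, 21.546354293823242), (12.260587692260742, 34.57300567626953), 84.63666534423828)
```

View pics/w1.png

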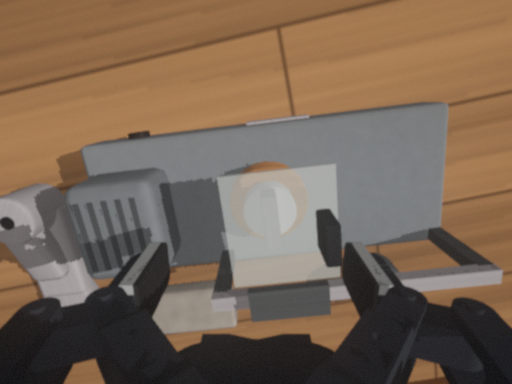

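The wrist view shows the fin at (330,237), between the open fingers. It gives (564,21.5) against (566,19) from the top view, which agrees to about 3 mm.

```bash
sed -i 's/^O=.*/O=np.array([559.3,-21.3])/' h.py; python3 -c "
from h import *
plan([565,20.2,239],-5.6)"
python3 -m inch '[[[0.2,0,0.4],[0,-6.6,0]],[[0.4,0,0.8],[0,-6.6,0]],[[0.6,0,1.3],[0,-6.6,0]],[[0.6,0,1.3],[0,-6.6,0]],[[0.6,0,1.3],[0,-6.6,0]]]'
python3 -c "
from h import *
plan([565,20.2,164],-5.6)"
```

```text
t 2.7 pos [529.7 -27.6 239. ] rot [-9.001e+01  3.000e-02 -1.168e+01] j [-3.   2.5  8.3 95.9 -0.   8.7] F [ 0.8  0.6 -0. ] w 85.5
shift units [ 0.623 -0.     1.348]
turn [ 0.   -6.08 -0.03]
time: 3.2
tcp_pos: [564.6, 18.6, 238.8]
tcp_rot: [-90.0, 0.1, -6.1]
force: [-0.1, -0.4, -0.3]
gripper_width: 85.7
t 3.2 pos [564.6  18.6 238.8] rot [-9.001e+01  6.000e-02 -6.060e+00] j [ 1.9  7.3 13.4 96.2 -0.   7.9] F [-0.1 -0.4 -0.3] w 85.7
shift units [0.008 1.87  0.042]
turn [ 0.01 -0.46 -0.06]
```

```bash
python3 -m inch '[[[0,0.5,0.04],[0,0.5,0]],[[0,1,0.04],[0,0.5,0]],[[0,1.4,0.04],[0,0.5,0]],[[0,1.8,0.04],[0,0.5,0]],[[0,1.8,0.04],[0,0.5,0]]]'
python3 -m inch '[[[0,0,0],[0,0,0]],[[0,0,0],[0,0,0]],[[0,0,0],[0,0,0]],[[0,0,0],[0,0,0]],[[0,0,0],[0,0,0]]]' 0 25
python3 -m inch '[[[0,0,0],[0,0,0]],[[0,0,0],[0,0,0]],[[0,0,0],[0,0,0]],[[0,0,0],[0,0,0]],[[0,0,0],[0,0,0]]]'
python3 -c "
from h import *
plan([565,20.2,164],-5.6)"
```

```text
time: 3.7
tcp_pos: [563.4, 19.1, 165.2]
tcp_rot: [-90.0, 0.2, -6.6]
force: [-0.7, -0.1, 0.0]
gripper_width: 85.4
time: 4.2
tcp_pos: [564.8, 19.7, 167.7]
tcp_rot: [-90.0, -0.0, -6.4]
force: [0.4, 2.1, 0.9]
gripper_width: 12.1
time: 4.7
tcp_pos: [564.8, 19.6, 167.7]
tcp_rot: [-90.0, -0.0, -6.4]
force: [0.1, 0.4, 4.9]
gripper_width: 11.7
t 4.7 pos [564.8  19.6 167.7] rot [-8.999e+01 -4.000e-02 -6.430e+00] j [ 2.   6.2  4.3 88.1  0.   8.4] F [0.1 0.4 4.9] w 11.7
shift units [0.003 0.093 0.014]
turn [-0.01 -0.83  0.04]
```

```bash
python3 -m inch '[[[0,0,0.2],[0,-0.2,0]],[[-0.01,0,0.5],[0,-0.4,0]],[[-0.01,0,0.9],[0,-0.6,0]],[[-0.02,0,1.3],[0,-0.8,0]],[[-0.02,0,1.7],[0,-0.8,0]]]'
python3 -m inch '[[[0,0,0.4],[0,0,0]],[[0,0,0.8],[0,0,0]],[[0,0,1.1],[0,0,0]],[[0,0,1.4],[0,0,0]],[[0,0,1.5],[0,0,0]]]'
python3 -c "
from h import *
plan(mw(0,174,167),-5.6)"
```

```text
time: 5.2
tcp_pos: [571.3, 87.6, 167.7]
tcp_rot: [-90.0, 0.0, -5.7]
force: [-3.1, -2.0, 6.7]
gripper_width: 11.4
time: 5.7
tcp_pos: [577.0, 148.0, 167.7]
tcp_rot: [-90.0, 0.0, -5.6]
force: [-3.4, -0.6, 6.8]
gripper_width: 11.4Traceback (most recent call last):
  File "<string>", line 3, in <module>
    plan(mw(0,174,167),-5.6)
         ~~^^^^^^^^^^^
  File "h.py", line 27, in mw
    a=np.radians(YAW);return np.array([O[0]+x*np.cos(a)-y*np.sin(a),O[1]+x*np.sin(a)+y*np.cos(a),z])
                 ^^^
NameError: name 'YAW' is not defined
```

```bash
sed -i 's/^O=.*/O=np.array([559.3,-21.3]); YAW=-5.6/' h.py
python3 -m inch '[[[0,0,0.03],[0,0,0]],[[0,0,0.06],[0,0,0]],[[0,0,0.09],[0,0,0]],[[0,0,0.12],[0,0,0]],[[0,0,0.12],[0,0,0]]]'
python3 -c "
from h import *
plan(mw(0,174,167),-5.6)"
```

```text
time: 6.2
tcp_pos: [577.4, 152.1, 167.7]
tcp_rot: [-90.0, 0.0, -5.6]
force: [-4.3, -0.1, 6.4]
gripper_width: 11.8
t 6.2 pos [577.4 152.1 167.7] rot [-8.999e+01  3.000e-02 -5.640e+00] j [14.7 10.7  9.4 88.7  0.  20.4] F [-4.3 -0.1  6.4] w 11.8
shift units [-0.027  0.018 -0.008]
turn [-0.01 -0.04 -0.03]
```

Not at the stop yet, since the y force is about 0.

```bash

python3 -m inch '[[[-0.02,0,0.03],[0,0,0]],[[-0.03,0,0.06],[0,0,0]],[[-0.04,0,0.09],[0,0,0]],[[-0.04,0,0.12],[0,0,0]],[[-0.04,0,0.12],[0,0,0]]]'
python3 -c "
from h import *
plan(mw(0,174,167),-5.6)"
```

```text
time: 6.7
tcp_pos: [577.4, 152.8, 167.7]
tcp_rot: [-90.4, -0.1, -5.8]
force: [2.4, -22.3, 7.6]
gripper_width: 11.4
t 6.7 pos [577.4 152.8 167.7] rot [-90.42  -0.13  -5.83] j [15.  10.7  9.4 88.7 -0.4 20.9] F [  2.4 -22.3   7.6] w 11.4
shift units [-0.025  0.018 -0.027]
turn [ 0.42 -0.23  0.13]
```

```bash

python3 -m inch '[[[0,0,-0.05],[0,0,0]],[[0,0,-0.05],[0,0,0]],[[0,0,-0.05],[0,0,0]],[[0,0,-0.05],[0,0,0]],[[0,0,-0.05],[0,0,0]]]' 1
python3 -m inch '[[[0,-0.3,0],[0,0,0]],[[0,-0.8,0],[0,0,0]],[[0,-1.6,0],[0,0,0]],[[0,-2.2,0],[0,0,0]],[[0,-2.2,0],[0,0,0]]]'
python3 -c "
from h import *
plan(mw(0,0,255),-5.6)"
```

```text
time: 7.2
tcp_pos: [576.4, 155.0, 167.1]
tcp_rot: [-90.0, 0.0, -5.6]
force: [-0.0, 0.2, -0.1]
gripper_width: 82.6
time: 7.7
tcp_pos: [577.4, 155.0, 260.0]
tcp_rot: [-89.9, -0.3, -5.6]
force: [0.5, 0.0, -0.0]
gripper_width: 85.5
t 7.7 pos [577.4 155.  260. ] rot [-89.87  -0.33  -5.64] j [15.  12.2 21.4 98.9  0.  20.7] F [ 0.5  0.  -0. ] w 85.5
shift units [-0.019  0.116 -4.431]
turn [-0.13 -0.04  0.33]
```

```bash

python3 -m inch '[[[0,0,-0.9],[0,0,0]],[[0,0,-1.8],[0,0,0]],[[0,0,-2.7],[0,0,0]],[[0,0,-3.6],[0,0,0]],[[0,0,-4.4],[0,0,0]]]'
python3 -m inch '[[[0,0,0],[0,0,0]],[[0,0,0],[0,0,0]],[[0,0,0],[0,0,0]],[[0,0,0],[0,0,0]],[[0,0,0],[0,0,0]]]'
python3 - <<'E'
from h import *
plan(mw(0,0,255),-5.6)
s=get_state();T=np.eye(4);T[:3,:3]=rot(s);T[:3,3]=s["tcp_pos"]
p,d=read_camera("wrist");cv2.imwrite("pics/w2.png",p);P=T@get_calibration("wrist")["hand_eye"]
p2,d2=read_camera("top");cv2.imwrite("pics/t2.png",p2)
W=cloud("wrist",d,P);W2=cloud("top",d2)
for nm,W in (("wrist",W),("top",W2)):
  z=W[...,2]; near=np.hypot(W[...,0]-560,W[...,1]+21)
  for (a,b,r) in [(80,92,60),(105,117,60),(135,146,60),(153,165,250),(185,200,250)]:
    m=((z>a)&(z<b)&(near<r)).astype(np.uint8)
    n,l,st,c=cv2.connectedComponentsWithStats(m)
    for i in range(1,n):
        if st[i,4]>60:
            q=W[l==i]; print(nm,a,b,st[i],np.nanmean(q,0).round(1),cv2.minAreaRect(q[:,:2].astype(np.float32)))
cv2.imwrite("pics/t2c.png",cv2.resize(p2[140:280,120:330],None,fx=3.5,fy=3.5,interpolation=cv2.INTER_CUBIC))
E
```

```text
time: 8.2
tcp_pos: [558.7, -21.9, 255.2]
tcp_rot: [-90.0, 0.0, -5.7]
force: [0.6, -0.3, 0.2]
gripper_width: 85.6
time: 8.7
tcp_pos: [559.3, -19.6, 255.2]
tcp_rot: [-90.0, 0.0, -5.6]
force: [0.4, -0.3, 0.6]
gripper_width: 85.8
t 8.7 pos [559.3 -19.6 255.2] rot [-90.     0.    -5.57] j [-2.   7.  14.9 98.   0.   3.6] F [ 0.4 -0.3  0.6] w 85.8
shift units [ 0.003  0.006 -0.041]
turn [-0.    0.03 -0.  ]
wrist 80 92 [ 217  136   77   74 2273] [551.6 -19.1  87.5] ((560.1910400390625, -19.934825897216797), (82.65031433105469, 81.59375), 84.50638580322266)
wrist 105 117 [ 229  154   52   51 1339] [559.1 -19.9 111.6] ((559.8685302734375, -20.265186309814453), (51.25612258911133, 50.242881774902344), 88.37700653076172)
wrist 135 146 [247 161  16  54 829] [558.8 -19.8 141.4] ((560.4293212890625, -20.198352813720703), (13.690382957458496, 49.88996124267578), 84.79056549072266)
wrist 153 165 [  359   132   129   114 11950] [567.6 116.9 158.6] ((571.6992797851562, 119.65968322753906), (93.92743682861328, 100.18562316894531), 84.56073760986328)
wrist 153 165 [ 371  248   90   34 1699] [635.6 119.2 163.4] ((639.6292114257812, 120.25201416015625), (85.32421112060547, 31.00991439819336), 83.36431121826172)
wrist 185 200 [470 184  32  45 994] [575.3 151.  191.1] ((576.5938110351562, 153.0025177001953), (14.46384048461914, 34.34600830078125), 83.70215606689453)
```

View pics/w2.png

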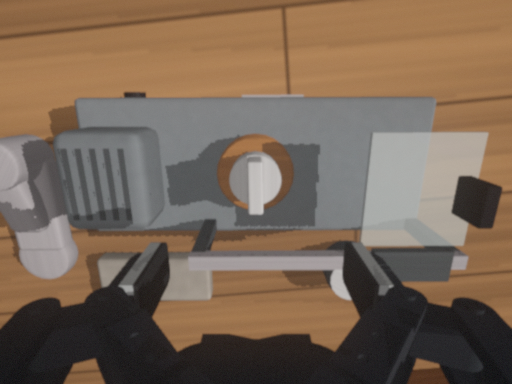

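View pics/t2c.png

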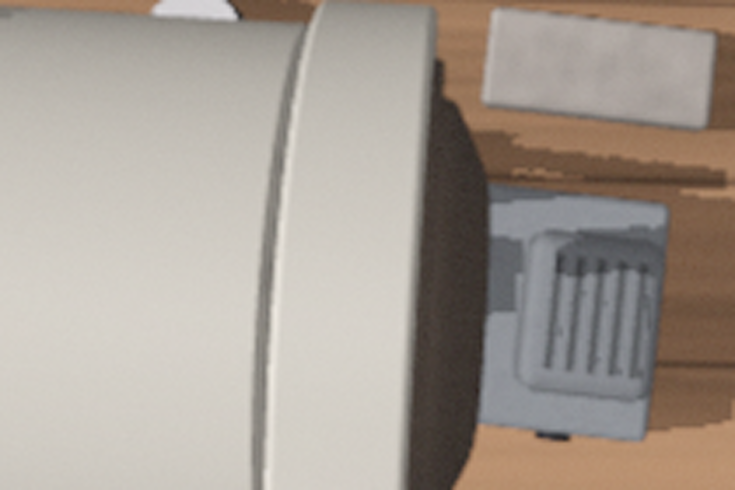

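The wrist view shows the cap at (255,180) with its bar vertical in the image. The plate is clear of it, 140 mm away. The bar centre is (560.3,-20.2) with its top at 141, which matches the given height, so I'll descend and grip.

```bash

python3 -m inch '[[[0.025,0.7,-0.01],[0,0,0]],[[0.025,1.5,-0.01],[0,0,0]],[[0.025,2.2,-0.01],[0,0,0]],[[0.025,2.7,-0.01],[0,0,0]],[[0.025,3.1,-0.01],[0,0,0]]]'
python3 -m inch '[[[0,0.15,0],[0,0,0]],[[0,0.3,0],[0,0,0]],[[0,0.38,0],[0,0,0]],[[0,0.38,0],[0,0,0]],[[0,0.38,0],[0,0,0]]]'
python3 -m inch '[[[0,0,0],[0,0,0]],[[0,0,0],[0,0,0]],[[0,0,0],[0,0,0]],[[0,0,0],[0,0,0]],[[0,0,0],[0,0,0]]]' 0 60
python3 -m inch '[[[0,0,0],[0,0,0]],[[0,0,0],[0,0,0]],[[0,0,0],[0,0,0]],[[0,0,0],[0,0,0]],[[0,0,0],[0,0,0]]]'
python3 -c "
from h import *
plan([560.3,-20.2,115.5],-5.6);print(get_state()['ft_torque'])"
```

```text
time: 9.3
tcp_pos: [559.7, -20.6, 129.7]
tcp_rot: [-90.0, 0.1, -5.6]
force: [0.6, 0.3, 0.0]
gripper_width: 85.6
time: 9.8
tcp_pos: [560.5, -20.9, 116.7]
tcp_rot: [-90.0, -0.0, -5.6]
force: [0.6, -0.5, -0.7]
gripper_width: 85.5
time: 10.3
tcp_pos: [560.2, -21.0, 116.2]
tcp_rot: [-90.0, -0.0, -5.6]
force: [-2.9, -1.5, 18.6]
gripper_width: 13.1
time: 10.8
tcp_pos: [560.3, -21.0, 116.2]
tcp_rot: [-90.0, -0.0, -5.6]
force: [0.7, -0.5, 2.0]
gripper_width: 12.8
t 10.8 pos [560.3 -21.  116.2] rot [-9.00e+01 -2.00e-02 -5.64e+00] j [-2.1  5.7 -1.9 82.4 -0.   3.5] F [ 0.7 -0.5  2. ] w 12.8
shift units [-0.002  0.019  0.019]
turn [ 0.   -0.04  0.02]
[-0.03325132 -0.05730415 -0.01011821]
```

```bash

python3 -m inch '[[[0,0,0],[0,-2,0]],[[0,0,0],[0,-4,0]],[[0,0,0],[0,-6,0]],[[0,0,0],[0,-7,0]],[[0,0,0],[0,-8,0]]]'
python3 -c "
from h import *
plan([560.3,-20.2,115.5],-5.6);print(get_state()['ft_torque'])"
```

```text
time: 11.3
tcp_pos: [560.2, -20.8, 116.2]
tcp_rot: [-90.0, -0.0, 2.4]
force: [-0.3, 1.6, 4.0]
gripper_width: 13.0
t 11.3 pos [560.2 -20.8 116.2] rot [-8.998e+01 -1.000e-02  2.360e+00] j [-2.1  5.7 -1.9 82.4  0.  -4.5] F [-0.3  1.6  4. ] w 13.0
shift units [0.004 0.018 0.014]
turn [-0.03  7.96  0.  ]
[ 0.39934848  0.19832269 -0.85614852]
```

```bash

python3 -m inch '[[[0,0,0],[0,-1,0]],[[0,0,0],[0,-2,0]],[[0,0,0],[0,-3,0]],[[0,0,0],[0,-4,0]],[[0,0,0],[0,-4,0]]]'
python3 -c "
from h import *
plan([560.3,-20.2,115.5],-5.6);print(get_state()['ft_torque'])"
```

```text
time: 11.8
tcp_pos: [560.2, -20.9, 116.3]
tcp_rot: [-90.0, -0.0, 6.4]
force: [-1.3, 2.4, 5.8]
gripper_width: 13.0
t 11.8 pos [560.2 -20.9 116.3] rot [-8.999e+01 -1.000e-02  6.390e+00] j [-2.1  5.7 -1.9 82.4  0.  -8.5] F [-1.3  2.4  5.8] w 13.0
shift units [0.004 0.019 0.017]
turn [-1.000e-02  1.199e+01  1.000e-02]
[ 0.55903247  0.24481905 -1.49718309]
```

Torque grew from 0.86 to 1.5 N m over 4 degrees, so this is probably the stop. I'll try clockwise.

```bash

python3 -m inch '[[[0,0,0],[0,4,0]],[[0,0,0],[0,8,0]],[[0,0,0],[0,12,0]],[[0,0,0],[0,14,0]],[[0,0,0],[0,16,0]]]'
python3 -c "
from h import *
plan([560.3,-20.2,115.5],-5.6);print(get_state()['ft_torque'])"
python3 -m inch '[[[0,0,0],[0,2,0]],[[0,0,0],[0,4,0]],[[0,0,0],[0,6,0]],[[0,0,0],[0,8,0]],[[0,0,0],[0,10,0]]]'
python3 -c "
from h import *
plan([560.3,-20.2,115.5],-5.6);print(get_state()['ft_torque'])"
```

```text
time: 12.3
tcp_pos: [560.4, -21.2, 116.2]
tcp_rot: [-90.0, -0.0, -9.6]
force: [-0.7, 0.3, 4.5]
gripper_width: 12.7
t 12.3 pos [560.4 -21.2 116.2] rot [-9.004e+01 -3.000e-02 -9.620e+00] j [-2.1  5.7 -1.9 82.4 -0.   7.5] F [-0.7  0.3  4.5] w 12.7
shift units [-0.006  0.019  0.024]
turn [ 0.04 -4.02  0.03]
[0.05110359 0.07078092 0.05530583]
time: 12.8
tcp_pos: [560.4, -21.2, 116.3]
tcp_rot: [-90.0, -0.0, -19.6]
force: [-0.8, 0.3, 4.4]
gripper_width: 12.8
t 12.8 pos [560.4 -21.2 116.3] rot [-9.003e+01 -4.000e-02 -1.961e+01] j [-2.1  5.7 -1.9 82.4 -0.  17.5] F [-0.8  0.3  4.4] w 12.8
shift units [-0.011  0.019  0.023]
turn [  0.04 -14.01   0.04]
[0.07582747 0.09100617 0.00760803]
```

Clockwise turns freely, with torque near 0. I'll continue to about 62 degrees.

```bash

python3 -m inch '[[[0,0,0],[0,7,0]],[[0,0,0],[0,14,0]],[[0,0,0],[0,21,0]],[[0,0,0],[0,28,0]],[[0,0,0],[0,35,0]]]'
python3 -m inch '[[[0,0,0],[0,4,0]],[[0,0,0],[0,8,0]],[[0,0,0],[0,12,0]],[[0,0,0],[0,12,0]],[[0,0,0],[0,12,0]]]'
python3 - <<'E'
from h import *
plan([560.3,-20.2,115.5],-5.6);print(get_state()['ft_torque'])
s=get_state();T=np.eye(4);T[:3,:3]=rot(s);T[:3,3]=s["tcp_pos"]
p,d=read_camera("wrist");cv2.imwrite("pics/w3.png",p)
W=cloud("wrist",d,T@get_calibration("wrist")["hand_eye"]);z=W[...,2];near=np.hypot(W[...,0]-560,W[...,1]+21)
q=W[(z>134)&(z<146)&(near<32)]; print(len(q)); 
if len(q)>20: print(cv2.minAreaRect(q[:,:2].astype(np.float32)))
E
```

```text
time: 13.3
tcp_pos: [560.2, -20.7, 116.2]
tcp_rot: [-90.0, 0.0, -54.8]
force: [-1.9, 4.5, 5.3]
gripper_width: 13.0
time: 13.8
tcp_pos: [560.5, -20.2, 116.3]
tcp_rot: [-89.9, 0.0, -66.5]
force: [1.3, 5.7, 4.9]
gripper_width: 12.7
t 13.8 pos [560.5 -20.2 116.3] rot [-8.994e+01  4.000e-02 -6.650e+01] j [-2.1  5.7 -1.9 82.4  0.1 64.4] F [1.3 5.7 4.9] w 12.7
shift units [-0.003  0.019 -0.003]
turn [-8.00e-02 -6.09e+01 -1.00e-02]
[ 1.13386484 -0.00747525 -0.08153755]
3745
((561.43603515625, -18.681564331054688), (37.084739685058594, 49.7087287902832), 46.309661865234375)
```

View pics/w3.png

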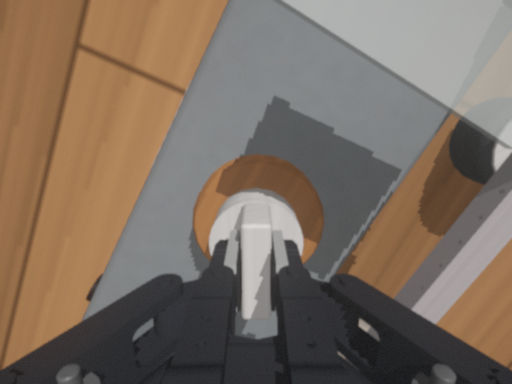

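The bar is aligned between the pads (bar vertical at x≈257), so the cap turned about 61 degrees with the gripper. I'll lift gently first.

```bash

python3 -m inch '[[[0,-0.03,0],[0,0,0]],[[0,-0.06,0],[0,0,0]],[[0,-0.1,0],[0,0,0]],[[0,-0.15,0],[0,0,0]],[[0,-0.2,0],[0,0,0]]]'
python3 -c "
from h import *
plan([560.3,-20.2,216],-5.6);print(get_state()['ft_torque'])"
```

```text
time: 14.35
tcp_pos: [560.2, -20.3, 122.9]
tcp_rot: [-90.0, 0.1, -66.5]
force: [3.0, 4.6, -4.8]
gripper_width: 13.1
t 14.35 pos [560.2 -20.3 122.9] rot [-9.003e+01  9.000e-02 -6.649e+01] j [-2.1  5.7 -1.1 83.2  0.1 64.4] F [ 3.   4.6 -4.8] w 13.1
shift units [-4.000e-03 -2.327e+00  2.000e-03]
turn [-2.000e-02 -6.089e+01 -9.000e-02]
[ 1.11628681 -0.55065024 -0.05179639]
```

```bash

python3 -m inch '[[[0,-0.1,0],[0,0,0]],[[0,-0.2,0],[0,0,0]],[[0,-0.3,0],[0,0,0]],[[0,-0.4,0],[0,0,0]],[[0,-0.5,0],[0,0,0]]]'
python3 -m inch '[[[0,-0.4,0],[0,0,0]],[[0,-0.8,0],[0,0,0]],[[0,-1.2,0],[0,0,0]],[[0,-1.6,0],[0,0,0]],[[0,-1.8,0],[0,0,0]]]'
python3 -m inch '[[[0,0,0],[0,0,0]],[[0,0,0],[0,0,0]],[[0,0,0],[0,0,0]],[[0,0,0],[0,0,0]],[[0,0,0],[0,0,0]]]'
python3 - <<'E'
from h import *
plan([560.3,-20.2,216],-5.6);print(get_state()['ft_torque'])
p,d=read_camera("wrist");cv2.imwrite("pics/w4.png",p)
p,d=read_camera("scene");cv2.imwrite("pics/s4.png",p)
W=cloud("scene",d);p0=cv2.imread("pics/scene0.png")
cv2.imwrite("pics/s4c.png",cv2.resize(p[120:330,160:400],None,fx=2.5,fy=2.5,interpolation=cv2.INTER_CUBIC))
E
```

```text
time: 14.85
tcp_pos: [560.1, -21.2, 144.3]
tcp_rot: [-90.0, -0.0, -66.6]
force: [0.1, 0.2, -1.2]
gripper_width: 12.5
time: 15.35
tcp_pos: [560.5, -21.1, 217.7]
tcp_rot: [-89.9, -0.1, -66.6]
force: [0.1, -0.0, -0.5]
gripper_width: 13.1
time: 15.85
tcp_pos: [560.0, -20.9, 215.6]
tcp_rot: [-90.0, 0.0, -66.6]
force: [-0.5, 0.5, -1.1]
gripper_width: 12.8
t 15.85 pos [560.  -20.9 215.6] rot [-9.004e+01  2.000e-02 -6.664e+01] j [-2.1  6.2  9.6 93.5 -0.  64.5] F [-0.5  0.5 -1.1] w 12.8
shift units [-0.014 -0.01   0.014]
turn [ 3.000e-02 -6.104e+01 -4.000e-02]
[-0.02755085 -0.02015388  0.03817286]
```

View pics/w4.png

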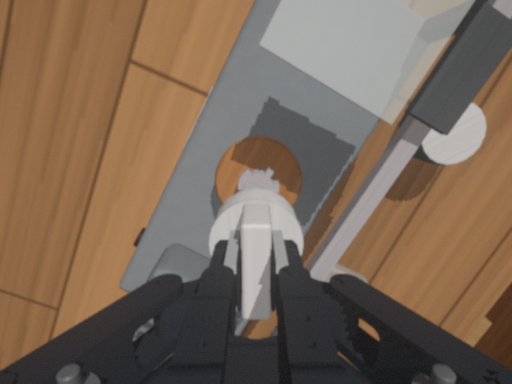

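View pics/s4c.png

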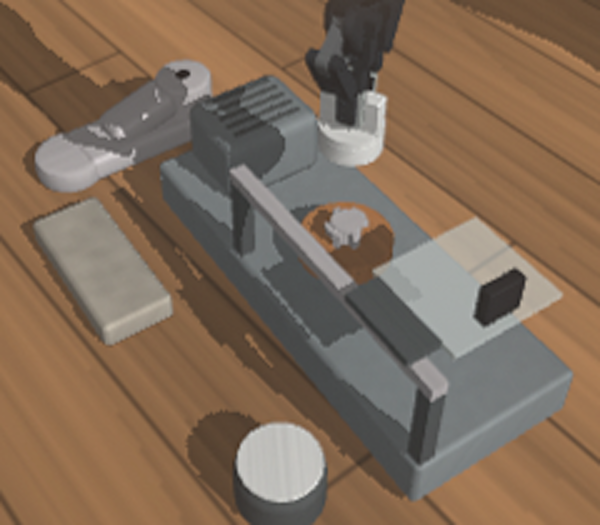

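The wrist view shows the cap between the pads at about (257,240), with the bare neck at (258,180). The scene view shows the cap hanging free in the gripper, with the guard aside and the bystanders in place. TCP rose from 116.2 to 215.6, so the lift is 99 mm, and the outside force of about 1 N is just the cap's weight.

```bash
python3 -c "
from h import *
s=get_state();print(s['joint_velocities'].round(2),s['time']);print(sign_off())"
```

```text
[ 0.04 -0.05  0.2   0.05  0.02 -0.14] 15.95
the job is handed in; nothing more can be done
None
```

The job is done and handed in at about 16 s. The gripper is holding the cap still, 99 mm above where it sat.

- **Guard:** I pinched the fin and slid the guard until it met the end stop, with a 22 N reaction. The wrist camera then put the plate about 140 mm from the cap, which is fully aside.
- **Thread:** Turned anticlockwise, the torque climbed to 1.5 N m over 12 degrees, so I took that as the stop. Turned clockwise, it ran freely, so this cap has a reverse thread. I turned it about 61 degrees, and the wrist picture showed the bar still aligned with the pads.
- **Lift:** The cap came off with at most about 5 N of upward or downward force. At the end, the force on the tool was about 1 N (the cap's weight), the grip width read 12.8 mm and the arm was still.
- **Bystanders:** In the last scene picture the stone, tin and shoe last look undisturbed. I judged that by eye and did not measure it.

Two readings disagreed slightly. The grip width read about 13 mm on the 14 mm bar, and the first top-camera and wrist-camera positions differed by about 3 mm. Neither affected the outcome.

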